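Lay out the washed cutter head on the assembly mat

TASK

Lay out the washed cutter-head parts on the blue mat, ready for assembly: slip the toothed steel ring over the upright post of the steel drive stub and lay the brass bush on top of the ring, round the same post; stand the black knife hub midway between the stub and the white screw dish and put the red knob centrally on top of it; and set the perforated disc directly behind the knife hub (on the side away from the robot), boss upwards and centred on the mat's white stripe. Everything ends upright and flat on what carries it, let go and at rest; leave the green-capped tub and the wrench where they are.

Things in the scene. Friction and masses are not known exactly. Their poses are not given: they have to be found in the camera images.
- mat: Flat blue mat fixed to the bench, 220 (x) by 350 (y) mm, 3 mm thick (top z = 0.003), turned up to 0.3 rad. Origin: underside, exactly midway between stub and dish; the mat spans x -70 to +150 mm about it. +x points away from the robot, +y left. A white stripe 40 mm wide runs along y, its middle line at mat x = +100 mm; straight behind the origin is mat y = 0.
- stub: Steel drive stub, fixed on the mat at mat x = 0, y = +130 or -130 mm (swapped with the dish). Round flange 70 mm across, 8 mm thick, with a central upright post 20 mm thick whose tapered top is 56 mm above the flange's underside. Origin: centre of the flange's underside (z = 0.003). z up.
- dish: Small white round dish holding a few screws, fixed on the mat at the other end from the stub (mat y = -130 or +130 mm). 72 mm across the rim, 22 mm high. Only marks a place; put nothing in it. Origin: centre of its underside (z = 0.003).
- ring: Toothed steel ring with 20 dark slots, loose, about 0.4 kg. Outside 64 mm, hole 40 mm, 28 mm high, walls upright. Origin: centre of its underside, z up along its axis; starts flat on the bench. Grip it across the outside.
- bush: Plain brass bush, loose, about 0.13 kg. Outside 52 mm, hole 36 mm, 14 mm high. Origin: centre of its underside, z up along its axis; starts flat on the bench.
- knife: Black round knife hub, 36 mm across (40 mm in its lowest 10 mm) and 50 mm high with a flat top, with two steel blades sticking out low down (2 to 5 mm above its underside) to 47 mm from the axis. Loose, about 0.2 kg. Origin: centre of its underside, z up; its yaw does not matter. Grip the hub above the blades.
- knob: Red fluted lock knob, loose, about 0.05 kg, 28 mm high: foot 34 mm across and 6 mm thick, grip 29 to 31 mm across above it, flat underside. Origin: centre of its underside, z up.
- disc: Perforated steel disc, loose, about 0.4 kg: plate 66 mm across, 10 mm thick, with a dark central boss 30 mm across rising to 34 mm above the underside. Origin: centre of its underside, z up along the boss. Grip the boss.
- tub: Bystander: white plastic jar with a green cap, 76 mm across, 90 mm high, loose, stands beyond the parts on the right. Not to be moved. Origin: centre of its underside.
- wrench: Bystander: steel wrench 180 mm long lying flat on the bench at the robot's far right, along x. Loose, not to be moved. Origin: under its middle.

How it is judged:
By the outcome, as a careful person would: the job done as asked, in the order asked, and still so for the second after the job is handed in, with the robot touching nothing.
It also fails if it takes over 128 s, if anything falls off the work surface, if the arm or the gripper's body presses on something with over 40 N, if the wrist force passes 120 N, or if a joint passes its speed limit or range.

ROBOT

A 6-joint arm with a two-finger parallel gripper is mounted at the origin on the work surface. World frame = base frame: x ahead of the robot, y to its left, z up, the work surface at z = 0. Lengths are in m, angles in degrees, forces in N, time in s.
With the tool pointing down it reaches from about 0.375 to 0.9 m from the base axis. Payload 3.1 kg.
Tool frame: the origin (TCP) lies on the centre line of the jaws, within the pads' length; the fingertips stand 17 mm ahead of it and the grasp point (between the pads) lies 2 mm behind it; z points along the fingers, y is the line along which they close (so a half turn about z gives the same grasp; the last joint's range is limited). The gripper opens to 87 mm and grips with 3 to 60 N. Pads are 19 mm wide; open, the fingers measure 117 mm over their backs; the gripper's body (75 mm by 190 mm) begins 51 mm behind the grasp point.
Start: joints at [57.725, 30.224, 82.088, -0, 67.689, -10.227], TCP at [0.235, 0.579, 0.24] pointing down, gripper open.
Joint ranges: [-176.69, 176.69], [-43.24, 126.21], [12.49, 139.97], [-82, 262], [0, 151.66], [-163.58, 163.58]. Speed limits (degrees/s): [159.86, 159.86, 180, 180, 180, 180].

INTERFACE

Orientations are given as a 3x3 rotation matrix whose columns are the frame's x, y, z axes.
In Python, from rig import bot, imaging, finder gives the robot as it stands. The module is installed in compiled form; this text tells all that it offers.
- The arm moves only by the tool play_rows, never from a script. Its argument "motion" is a list that holds one entry, the list of rows, each a list of 6 numbers: the shift along the tool's x, y, z in parts of the range, where 1.0 means 0.3 m, then the turn, a rotation vector about the tool's x, y, z in parts of the range, where 1.0 means pi rad. In form: [[[dx, dy, dz, wx, wy, wz], ...]]. A call has 1 to 8 rows; each row is the pose to reach, as a shift and turn from the pose commanded when the call began, along the tool's axes at that moment; what a row does not reach only later rows make up. A row lasts 1/12 s, in which the tool goes at most 41.7 mm and 7.16 degrees, less where a joint would pass 70% of its speed; a pose out of reach is approached as far as the arm can. A shift or turn number past 1, either way, is cut back to 1. A call with a gripper value outside its range is refused whole. "fingers" is the finger opening in m, from 0 to 0.087, set as the call begins (left out, the last holds). The fingers move at their own pace and stop on an object; the grip force is fixed at half the most. Time passes only in rows, so rows that repeat a pose let the fingers close. It gives the time, the measured TCP pose, the force, the opening and the grip force at its end, in the units of the state.
- bot.read_state(): the state, without advancing time (a new reading comes with each control period).
- imaging.capture(name): name is "scene" or "top" or "wrist"; returns a dict with "frame" (400x640x3 uint8, red, green, blue), "camera_matrix" (3x3 intrinsics, pixels), "R" (3x3) and "t" (3): a world point X has camera coordinates R X + t. Camera axes: x right, y down, z forward; pixel columns grow to the right and rows downward; lengths in m; the calibration is good to about 2 mm. A picture is of the moment at which its call begins. There is no depth.
- bot.hand_in(): hands the job in; it is judged then, once.
Trained networks look in the newest picture that a camera, given by its name, has taken for a name from the list of things; names that differ only in an ending like _2 or _b are one class to them, and where a whole thing is asked for, a point or a joint stands for the part that bears it (a point fixed in the world has none). Each returns a list of dicts, best first, with "confidence" (0 to 1); they miss things now and then, are a little off and sometimes report something else, mostly with a low value. They report only what shows in the picture. A call takes as long as a camera call.
- finder.recognise(camera, name): "at" ([x, y, z] in m, in world coordinates, good to about 4 mm: the middle of the surface that is visible of it).
- finder.outline_of(camera, name): "pixels" (400x640 bool, what is visible of it).
The state is a dict: "time_s": time; "joint_positions": joint angles; "qvel": joint speeds; "tau": joint torques, N m; "position": TCP position; "tcp_rot": TCP orientation; "force": force on the tool from outside, world axes, zero at the start; "moment": the same for the moment, N m; "opening": opening from 0.0 (shut) to 1.0 (fully open); "grasp_force": force on a finger pad.
Only numpy, scipy, OpenCV 4.12 (cv2) and the standard library are available. Lean on these libraries where they do the work, as an engineer would, in place of code of your own. Each camera call takes 0.05 s, during which the arm holds its last target. There are 200 camera calls.

## Working session

There is one attempt and no reset: what is moved stays moved. The work goes in short steps, Python scripts to look and compute and a tool call to move; the robot and the scene stay as the last step left them, time stands still between calls to the robot, and variables do not carry over. Pictures are saved under pics/ and viewed, at most 14 in all, crops included, and the job is handed in when it is done.

Besides the shell and the picture viewer there is one more tool, called after "Call:" by a JSON object that holds its "method" and its "body". play_rows: Moves the arm, as the interface text tells. Its arguments: {"type":"object","properties":{"motion":{"type":"array"},"fingers":{"type":"number"}},"required":["motion"]}

```bash
mkdir -p pics; ls; python3 - <<'E'
from rig import bot, imaging, finder
import cv2
s=bot.read_state(); print(s)
for c in ["scene","top"]:
    d=imaging.capture(c); cv2.imwrite(f"pics/{c}0.png",d["frame"][:,:,::-1])
    print(c,d["camera_matrix"],d["R"],d["t"])
    for n in "mat stub dish ring bush knife knob disc tub wrench".split():
        print(n,[(round(r["confidence"],2),[round(float(v),4) for v in r["at"]]) for r in finder.recognise(c,n)[:3]])
E
```

```text
pics
{'time_s': 0.0, 'joint_positions': array([ 5.77256035e+01,  3.02780472e+01,  8.21554305e+01,  7.44009499e-04,
        6.76882124e+01, -1.02279239e+01]), 'qvel': array([-0.02664901, -0.10348761,  0.05113959,  0.02354401,  0.11269406,
       -0.00597149]), 'tau': array([-6.77826256e-05, -4.40049255e+01, -1.76593870e+01,  6.31737057e-02,
        5.80512767e-02, -1.68939659e-04]), 'position': array([0.23420484, 0.57872377, 0.23858674]), 'tcp_rot': array([[-9.26877628e-01,  3.75361896e-01, -1.14426146e-03],
       [ 3.75363438e-01,  9.26875983e-01, -1.78933698e-03],
       [ 3.88939548e-04, -2.08801033e-03, -9.99997744e-01]]), 'force': array([ 0.46571831, -0.74771883,  0.85449895]), 'moment': array([ 0.06909711, -0.03657187,  0.03101255]), 'grasp_force': 0.0, 'opening': 0.9991560988305352}
scene [[440.40896715   0.         319.82511113]
 [  0.         440.40896715 201.94451081]
 [  0.           0.           1.        ]] [[ 0.1041754   0.99444569 -0.01500872]
 [ 0.73707908 -0.08732851 -0.6701404 ]
 [-0.66772892  0.05874953 -0.7420826 ]] [ 0.01290042 -0.39087415  1.43198278]
mat [(0.68
[... 559 characters left out ...]
]] [[-0.01345862 -0.99980174 -0.01467451]
 [-0.99627225  0.01465884 -0.08501018]
 [ 0.08520844  0.01347568 -0.99627201]] [-0.06360342  0.55129843  0.85300742]
mat [(0.76, [0.5772, 0.1631, 0.0027]), (0.53, [0.5402, -0.4692, 0.0095])]
stub [(0.95, [0.5103, 0.0368, 0.0074])]
dish [(0.91, [0.5428, 0.3047, 0.0113])]
ring [(0.55, [0.5653, -0.1694, 0.0236])]
bush [(0.8, [0.422, -0.3057, 0.0107])]
knife [(0.67, [0.564, -0.1709, 0.0272]), (0.59, [0.6623, -0.1456, 0.0448])]
knob [(0.67, [0.4253, -0.1456, 0.0263]), (0.59, [0.5444, 0.3036, 0.0104])]
disc [(0.6, [0.5442, -0.2907, 0.0066])]
tub [(0.81, [0.6944, -0.3218, 0.095]), (0.64, [0.5446, -0.2899, 0.0065])]
wrench [(0.73, [0.5395, -0.4699, 0.0065])]
```

View pics/scene0.png

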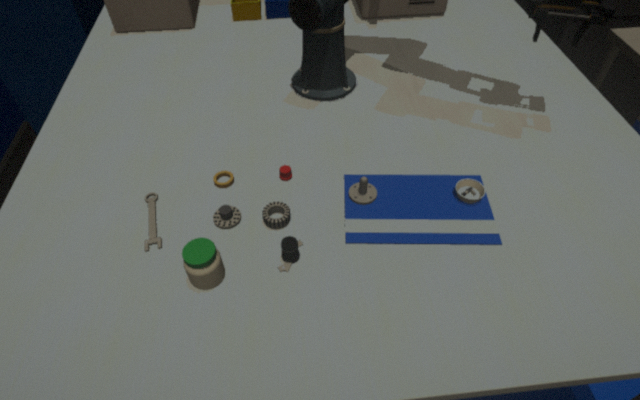

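View pics/top0.png

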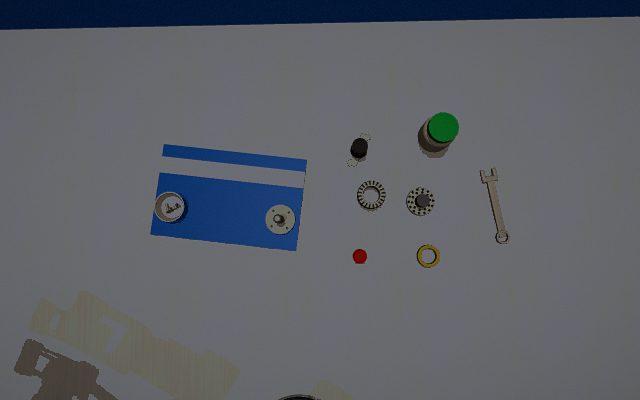

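The scene view shows the stub at (363,190), dish (469,190), ring (276,214), bush (224,179), knob (286,173), disc (227,217), knife (290,250), tub (202,260) and wrench (152,220). The top view agrees with this. Next I'll fit known silhouettes to the outlines.

```bash
cat > h.py <<'E'
from rig import bot, imaging, finder
import numpy as np, cv2
from scipy.optimize import least_squares
# stacks of circles (radius, z) above the underside
G=dict(stub=[(.035,0),(.035,.008)],dish=[(.036,.022),(.03,0)],ring=[(.032,0),(.032,.028)],bush=[(.026,0),(.026,.014)],
 knife=[(.02,0),(.02,.01),(.018,.05)],knob=[(.017,0),(.017,.006),(.015,.028)],disc=[(.033,0),(.033,.01),(.015,.034)],
 tub=[(.038,0),(.038,.09)])
G['stub']+= [(.01,.05),(.007,.056)]
A=np.linspace(0,2*np.pi,60,endpoint=False)
def proj(d,X): 
    p=cv2.projectPoints(np.asarray(X,float),cv2.Rodrigues(d["R"])[0],np.asarray(d["t"],float),d["camera_matrix"],None)[0]
    return p[:,0]
def sil(d,n,x,y,z):
    X=[(x+r*np.cos(a),y+r*np.sin(a),z+h) for r,h in G[n] for a in A]
    return cv2.convexHull(proj(d,X).astype(np.float32))
def stats(h):
    m=cv2.moments(h); return np.array([m['m10']/m['m00'],m['m01']/m['m00']]),m['m00']
def mask(d,cam,n):
    r=finder.outline_of(cam,n)
    if not r: return None
    return r
def fit(cam,n,z,d=None,near=None):
    d=d or imaging.capture(cam)
    out=[]
    for r in finder.outline_of(cam,n)[:3]:
        m=r["pixels"].astype(np.uint8)
        if n=="knife": m&=(d["frame"].max(2)<70).astype(np.uint8)
        k,l,s,_=cv2.connectedComponentsWithStats(m)
        if k<2: continue
        m=(l==1+np.argmax(s[1:,4])).astype(np.uint8)
        c=cv2.findContours(m,cv2.RETR_EXTERNAL,cv2.CHAIN_APPROX_NONE)[0]
        c=cv2.convexHull(np.vstack(c))
        f=np.zeros_like(m); cv2.fillConvexPoly(f,c,1)
        v,u=np.nonzero(f); g=np.array([u.mean(),v.mean()])
        x0=near if near is not None else [.55,-.05]
        q=least_squares(lambda p:stats(sil(d,n,p[0],p[1],z))[0]-g,x0,x_scale=.01).x
        out.append((round(r["confidence"],2),q.round(4),int(f.sum()),int(stats(sil(d,n,*q,z))[1])))
    return out
E
python3 - <<'E'
from h import *
D={c:imaging.capture(c) for c in("scene","top")}
for n in G:
    for c in D: print(n,c,fit(c,n,.003 if n in("stub","dish") else 0,D[c]))
# mat corners via stripe/mat colour: blue pixels in top
for c in D:
    for r in finder.outline_of(c,"mat")[:1]:
        m=r["pixels"].astype(np.uint8); q=np.vstack(cv2.findContours(m,cv2.RETR_EXTERNAL,cv2.CHAIN_APPROX_NONE)[0])[:,0].astype(float)
        d=D[c];K=d["camera_matrix"];ray=np.c_[(q-K[:2,2])/K[0,0],np.ones(len(q))]@d["R"];C=-d["R"].T@d["t"]
        P=C+ray*((.003-C[2])/ray[:,2])[:,None]
        (cx,cy),(w,h),a=cv2.minAreaRect((P[:,:2]*1000).astype(np.float32));print("mat",c,cx,cy,w,h,a)
E
```

```text
stub scene [(0.96, array([0.5082, 0.0387]), 591, 584)]
stub top [(0.87, array([0.5121, 0.0395]), 716, 699), (0.26, array([ 0.5669, -0.177 ]), 603, 695), (0.17, array([ 0.7148, -0.3407]), 1220, 695)]
dish scene [(0.9, array([0.5405, 0.2992]), 602, 610)]
dish top [(0.82, array([0.5446, 0.2966]), 717, 755)]
ring scene [(0.91, array([ 0.563 , -0.1756]), 629, 655), (0.57, array([ 0.6737, -0.152 ]), 604, 771)]
ring top [(0.69, array([ 0.5658, -0.1746]), 626, 626)]
bush scene [(0.8, array([ 0.4202, -0.3062]), 313, 310)]
bush top [(0.5, array([ 0.4206, -0.3053]), 376, 429)]
knife scene [(0.57, array([ 0.6738, -0.1492]), 402, 439)]
knife top [(0.91, array([ 0.6746, -0.1496]), 307, 285)]
knob scene [(0.55, array([ 0.4206, -0.1475]), 180, 184)]
knob top [(0.56, array([ 0.4231, -0.1478]), 150, 170), (0.55, array([0.5654, 0.1609]), 13671, 191)]
disc scene [(0.9, array([ 0.5463, -0.2937]), 578, 553)]
disc top [(0.69, array([ 0.5497, -0.2932]), 642, 638)]
tub scene [(0.88, array([ 0.7052, -0.3283]), 1799, 1904)]
tub top [(0.84, array([ 0.7025, -0.3274]), 1242, 1359)]
mat scene 567.3237915039062 162.88597106933594 351.33404541015625 223.92843627929688 83.13807678222656
mat top 567.8234252929688 163.80673217773438 353.09417724609375 224.20587158203125 82.77445983886719
```

The rows are not in the units I measure in: shifts go in shares of 0.3 m and turns go in shares of pi rad. I convert before sending: -22 degrees / 180 = -0.1222.

Call:
{"method": "play_rows", "body": {"motion": [[[0,0,0,0,0,-0.0389],[0,0,0,0,0,-0.0778],[0,0,0,0,0,-0.1167],[0,0,0,0,0,-0.1222],[0,0,0,0,0,-0.1222]]], "fingers": 0.087}}

```text
time_s: 2.52
position: [0.2346, 0.5793, 0.2396]
tcp_rot: [[-1.0, 0.003, 0.0], [0.003, 1.0, 0.0], [-0.0, 0.0, -1.0]]
force: [0.2, -0.3, -1.0]
opening: 1.003
grasp_force: 0.0
```

Both cameras agree: stub–dish distance is 261 mm and the mat yaw about −7°. So the mat origin is ≈(.527,.1685). Moving to above the ring.

In the tool's units: -0.251 m / 0.3 = -0.8367, -0.11 m / 0.3 = -0.3667.

Call:
{"method": "play_rows", "body": {"motion": [[[-0.0533,-0.12,0,0,0,0],[-0.1067,-0.24,0,0,0,0],[-0.16,-0.36,0,0,0,0],[-0.2133,-0.48,0,0,0,0],[-0.2667,-0.6,0,0,0,0],[-0.32,-0.72,0,0,0,0],[-0.3667,-0.8367,0,0,0,0],[-0.3667,-0.8367,0,0,0,0]]]}}

```text
time_s: 3.18
position: [0.3463, 0.3232, 0.2396]
tcp_rot: [[-1.0, 0.009, 0.0], [0.009, 1.0, -0.003], [-0.0, -0.003, -1.0]]
force: [-0.5, -0.5, -0.2]
opening: 0.998
grasp_force: 0.0
```

In the tool's units: -0.251 m / 0.3 = -0.8367, -0.216 m / 0.3 = -0.72.

Call:
{"method": "play_rows", "body": {"motion": [[[-0.0533,-0.12,0,0,0,0],[-0.1067,-0.24,0,0,0,0],[-0.16,-0.36,0,0,0,0],[-0.2133,-0.48,0,0,0,0],[-0.2667,-0.6,0,0,0,0],[-0.32,-0.72,0,0,0,0],[-0.3667,-0.8367,0,0,0,0],[-0.3667,-0.8367,0,0,0,0]]]}}

```text
time_s: 3.85
position: [0.4586, 0.072, 0.2402]
tcp_rot: [[-1.0, 0.009, 0.005], [0.009, 1.0, -0.003], [-0.005, -0.003, -1.0]]
force: [-0.1, -0.1, -0.2]
opening: 1.0
grasp_force: 0.0
```

In the tool's units: -0.251 m / 0.3 = -0.8367, -0.072 m / 0.3 = -0.24.

Call:
{"method": "play_rows", "body": {"motion": [[[-0.0533,-0.12,0,0,0,0],[-0.1067,-0.24,0,0,0,0],[-0.16,-0.36,0,0,0,0],[-0.2133,-0.48,0,0,0,0],[-0.2667,-0.6,0,0,0,0],[-0.32,-0.72,0,0,0,0],[-0.3667,-0.8367,0,0,0,0],[-0.3667,-0.8367,0,0,0,0]]]}}

```text
time_s: 4.52
position: [0.568, -0.1805, 0.2399]
tcp_rot: [[-1.0, 0.007, 0.006], [0.007, 1.0, -0.005], [-0.006, -0.005, -1.0]]
force: [0.3, -0.0, 0.4]
opening: 0.997
grasp_force: 0.0
```

```bash
python3 - <<'E'
from h import *
d=imaging.capture("wrist"); cv2.imwrite("pics/w0.png",d["frame"][:,:,::-1])
for n,p in dict(ring=(.5645,-.175),disc=(.548,-.2935),knife=(.674,-.1495),knob=(.422,-.1476),bush=(.4204,-.3057)).items(): print(n,fit("wrist",n,0,d,p))
s=bot.read_state(); print(s["position"],s["tcp_rot"])
E
```

```text
ring [(0.75, array([ 0.5636, -0.1743]), 2901, 2894)]
disc [(0.73, array([ 0.5481, -0.2919]), 2802, 2881)]
knife [(0.65, array([ 0.6643, -0.1496]), 900, 1413)]
knob []
bush [(0.76, array([ 0.4205, -0.3051]), 2387, 2572), (0.67, array([ 0.4202, -0.146 ]), 1132, 2468)]
[ 0.56331665 -0.17191147  0.23946478] [[-9.99999346e-01 -3.62738334e-04 -1.08424056e-03]
 [-3.63806076e-04  9.99999449e-01  9.84748766e-04]
 [ 1.08388276e-03  9.85142576e-04 -9.99998927e-01]]
```

View pics/w0.png

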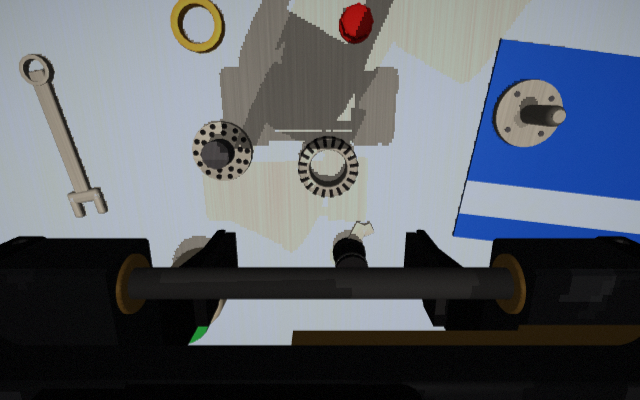

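The wrist view shows ring (328,166), disc (222,150), bush (197,26), knob (356,22) and stub (530,115). The fits match the fixed cameras to about 1 mm. Going down on the ring and gripping it.

In the tool's units: 0.218 m / 0.3 = 0.7267, 0.21 m / 0.3 = 0.7.

Call:
{"method": "play_rows", "body": {"motion": [[[-0.0033,-0.01,0.1167,0,0,0],[-0.0033,-0.01,0.2333,0,0,0],[-0.0033,-0.01,0.35,0,0,0],[-0.0033,-0.01,0.4667,0,0,0],[-0.0033,-0.01,0.5667,0,0,0],[-0.0033,-0.01,0.65,0,0,0],[-0.0033,-0.01,0.7,0,0,0],[-0.0033,-0.01,0.7267,0,0,0]]]}}

```text
time_s: 5.48
position: [0.5635, -0.1747, 0.0195]
tcp_rot: [[-1.0, -0.0, -0.004], [-0.0, 1.0, 0.002], [0.004, 0.002, -1.0]]
force: [0.4, 0.0, -0.0]
opening: 1.001
grasp_force: 0.0
```

Call:
{"method": "play_rows", "body": {"motion": [[[0,0,0,0,0,0],[0,0,0,0,0,0],[0,0,0,0,0,0],[0,0,0,0,0,0],[0,0,0,0,0,0],[0,0,0,0,0,0],[0,0,0,0,0,0],[0,0,0,0,0,0]]], "fingers": 0.05}}

```text
time_s: 6.15
position: [0.5656, -0.1763, 0.023]
tcp_rot: [[-1.0, 0.001, 0.002], [0.001, 1.0, 0.0], [-0.002, 0.0, -1.0]]
force: [0.0, 4.7, 6.3]
opening: 0.727
grasp_force: 30.0
```

In the tool's units: -0.1 m / 0.3 = -0.3333, -0.085 m / 0.3 = -0.2833.

Call:
{"method": "play_rows", "body": {"motion": [[[0,0,-0.0333,0,0,0],[0,0,-0.1,0,0,0],[0,0,-0.2,0,0,0],[0,0,-0.2833,0,0,0],[0,0,-0.3333,0,0,0],[0,0,-0.3333,0,0,0]]]}}

```text
time_s: 6.65
position: [0.5668, -0.1786, 0.1252]
tcp_rot: [[-1.0, 0.001, 0.006], [0.001, 1.0, -0.004], [-0.006, -0.004, -1.0]]
force: [0.1, -0.4, -5.1]
opening: 0.729
grasp_force: 30.0
```

In the tool's units: 0.214 m / 0.3 = 0.7133, 0.006 m / 0.3 = 0.02.

Call:
{"method": "play_rows", "body": {"motion": [[[0.02,0.0833,0,0,0,0],[0.05,0.2,0,0,0,0],[0.08,0.3267,0,0,0,0],[0.11,0.45,0,0,0,0],[0.14,0.5667,0,0,0,0],[0.1633,0.6567,0,0,0,0],[0.1767,0.7133,0,0,0,0],[0.1767,0.7133,0,0,0,0]]]}}

```text
time_s: 7.32
position: [0.5085, 0.0405, 0.1202]
tcp_rot: [[-1.0, -0.003, -0.006], [-0.003, 1.0, 0.001], [0.006, 0.001, -1.0]]
force: [0.2, -0.8, -4.2]
opening: 0.727
grasp_force: 30.0
```

Call:
{"method": "play_rows", "body": {"motion": [[[0,0,0,0,0,0],[0,0,0,0,0,0],[0,0,0,0,0,0]]]}}

```text
time_s: 7.57
position: [0.5126, 0.036, 0.1212]
tcp_rot: [[-1.0, 0.002, 0.0], [0.002, 1.0, -0.0], [-0.0, -0.0, -1.0]]
force: [-0.8, -0.6, -4.7]
opening: 0.729
grasp_force: 30.0
```

```bash
cat > look.py <<'E'
from h import *
import sys
# look.py out cam x y half [scale]: crop about world point
def crop(cam,out,X,half=60):
    d=imaging.capture(cam); u,v=proj(d,[X])[0].astype(int)
    f=d["frame"][max(0,v-half):v+half,max(0,u-half):u+half,::-1]
    cv2.imwrite(out,cv2.resize(f,None,fx=4,fy=4,interpolation=cv2.INTER_CUBIC)); return d
E
python3 - <<'E'
from h import *
for i in range(2):
  s=bot.read_state(); print(s["position"],s["force"],s["opening"],s["tcp_rot"][:,2])
  d=imaging.capture("wrist")
z=s["position"][2]-.021
print("ring",fit("wrist","ring",z,d,(.511,.04)),z)
for c in("scene","top"):print(c,fit(c,"ring",z,None,(.511,.04)))
cv2.imwrite("pics/w1.png",d["frame"][:,:,::-1])
E
```

```text
[0.51256422 0.0359746  0.12116937] [-0.84516199 -0.56636584 -4.70706342] 0.7285110288320265 [ 1.21967383e-04 -4.58079615e-04 -9.99999888e-01]
[0.51259524 0.03589255 0.12128004] [-0.42443881 -0.16552212 -4.8897815 ] 0.727209545478349 [ 1.52491274e-04 -3.59181112e-04 -9.99999924e-01]
ring [] 0.10028003627949313
scene [(0.57, array([0.511 , 0.0354]), 636, 672)]
top []
```

View pics/w1.png

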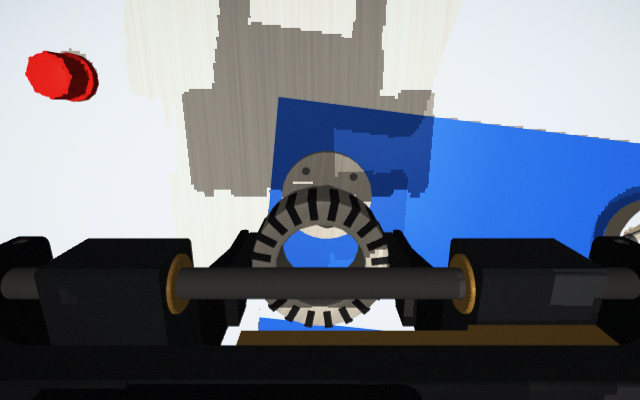

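The wrist view shows the held ring at (320,262) over the flange at (327,190). Ring y is 4 mm short of the stub, so I'll correct that and lower.

In the tool's units: 0.085 m / 0.3 = 0.2833, 0.004 m / 0.3 = 0.0133.

Call:
{"method": "play_rows", "body": {"motion": [[[0,0.0133,0,0,0,0],[0,0.0133,0.05,0,0,0],[0,0.0133,0.1,0,0,0],[0,0.0133,0.15,0,0,0],[0,0.0133,0.2,0,0,0],[0,0.0133,0.25,0,0,0],[0,0.0133,0.2733,0,0,0],[0,0.0133,0.2833,0,0,0]]]}}

```text
time_s: 8.58
position: [0.5116, 0.0413, 0.0355]
tcp_rot: [[-1.0, 0.001, -0.002], [0.001, 1.0, 0.0], [0.002, 0.0, -1.0]]
force: [0.5, 0.6, -4.0]
opening: 0.728
grasp_force: 30.0
```

In the tool's units: 0.002 m / 0.3 = 0.0067, 0.001 m / 0.3 = 0.0033.

Call:
{"method": "play_rows", "body": {"motion": [[[0,0,0,0,0,0],[0,0,0.0033,0,0,0],[0,0,0.0067,0,0,0],[0,0,0.0067,0,0,0]]]}}

```text
time_s: 8.92
position: [0.5126, 0.041, 0.0351]
tcp_rot: [[-1.0, 0.001, 0.001], [0.001, 1.0, -0.0], [-0.001, -0.0, -1.0]]
force: [0.4, -0.3, -5.1]
opening: 0.729
grasp_force: 30.0
```

In the tool's units: 0.002 m / 0.3 = 0.0067, -0.001 m / 0.3 = -0.0033.

Call:
{"method": "play_rows", "body": {"motion": [[[0,-0.0033,0.0033,0,0,0],[0,-0.0033,0.0067,0,0,0],[0,-0.0033,0.0067,0,0,0],[0,-0.0033,0.0067,0,0,0]]]}}

```text
time_s: 9.25
position: [0.5125, 0.04, 0.034]
tcp_rot: [[-1.0, 0.001, 0.002], [0.001, 1.0, -0.0], [-0.002, -0.0, -1.0]]
force: [-1.6, -0.6, 5.7]
opening: 0.725
grasp_force: 30.0
```

Contact, so I'll release, rise, and look.

Call:
{"method": "play_rows", "body": {"motion": [[[0,0,0,0,0,0],[0,0,0,0,0,0],[0,0,0,0,0,0],[0,0,0,0,0,0],[0,0,0,0,0,0]]], "fingers": 0.087}}

```text
time_s: 9.67
position: [0.5123, 0.04, 0.0326]
tcp_rot: [[-1.0, 0.001, 0.0], [0.001, 1.0, -0.0], [-0.0, -0.0, -1.0]]
force: [-1.2, 0.1, 0.4]
opening: 0.973
grasp_force: 0.0
```

In the tool's units: -0.13 m / 0.3 = -0.4333, -0.095 m / 0.3 = -0.3167.

Call:
{"method": "play_rows", "body": {"motion": [[[0,0,-0.0667,0,0,0],[0,0,-0.1833,0,0,0],[0,0,-0.3167,0,0,0],[0,0,-0.4333,0,0,0],[0,0,-0.4333,0,0,0]]]}}

```text
time_s: 10.08
position: [0.5163, 0.0397, 0.1686]
tcp_rot: [[-1.0, 0.0, 0.013], [0.0, 1.0, -0.002], [-0.013, -0.002, -1.0]]
force: [1.0, 0.2, 0.3]
opening: 1.003
grasp_force: 0.0
```

Call:
{"method": "play_rows", "body": {"motion": [[[0.04,-0.15,0,0,0,0],[0.0733,-0.2833,0,0,0,0],[0.1067,-0.4167,0,0,0,0],[0.14,-0.55,0,0,0,0],[0.1733,-0.6833,0,0,0,0],[0.2067,-0.8,0,0,0,0],[0.2333,-0.9,0,0,0,0],[0.2333,-0.9,0,0,0,0]]]}}

```text
time_s: 10.75
position: [0.4417, -0.2361, 0.1624]
tcp_rot: [[-1.0, 0.007, 0.002], [0.007, 1.0, -0.004], [-0.002, -0.004, -1.0]]
force: [0.4, -0.3, -0.3]
opening: 0.999
grasp_force: 0.0
```

In the tool's units: -0.075 m / 0.3 = -0.25, -0.038 m / 0.3 = -0.1267.

Call:
{"method": "play_rows", "body": {"motion": [[[0.0333,-0.1267,0,0,0,0],[0.0667,-0.25,0,0,0,0],[0.0667,-0.25,0,0,0,0],[0.0667,-0.25,0,0,0,0],[0.0667,-0.25,0,0,0,0]]]}}

```text
time_s: 11.17
position: [0.4214, -0.3037, 0.1619]
tcp_rot: [[-1.0, 0.001, -0.001], [0.001, 1.0, 0.002], [0.001, 0.002, -1.0]]
force: [0.5, 0.0, -0.1]
opening: 1.004
grasp_force: 0.0
```

```bash
python3 - <<'E'
from look import *
s=bot.read_state(); print(s["position"])
for c in("scene","top"):
    d=crop(c,f"pics/r_{c}.png",(.511,.0395,.03)); print(c,fit(c,"ring",.011,d,(.511,.04)))
    print("bush",c,fit(c,"bush",0,d,(.42,-.305)),"stub",fit(c,"stub",.003,d,(.51,.04)))
print("w",fit("wrist","bush",0,None,(.42,-.305)),fit("wrist","disc",0,None,(.548,-.293)))
a=[cv2.imread(f"pics/r_{c}.png") for c in("scene","top")]
cv2.imwrite("pics/r.png",cv2.resize(np.hstack(a),(800,400)))
E
```

```text
[ 0.42136594 -0.30366379  0.1619391 ]
scene [(0.62, array([0.5107, 0.0388]), 575, 599)]
bush scene [(0.73, array([ 0.4187, -0.307 ]), 280, 309), (0.7, array([ 0.6761, -0.339 ]), 1744, 472)] stub [(0.76, array([0.482 , 0.0437]), 119, 565), (0.55, array([ 0.5509, -0.2926]), 502, 652)]
top [(0.96, array([0.5115, 0.0396]), 680, 646)]
bush top [(0.5, array([ 0.4151, -0.3254]), 49, 433)] stub [(0.5, array([0.5128, 0.0406]), 208, 699)]
w [(0.57, array([ 0.4197, -0.3053]), 2616, 2702)] [(0.85, array([ 0.5578, -0.2908]), 1953, 3219)]
```

View pics/r.png

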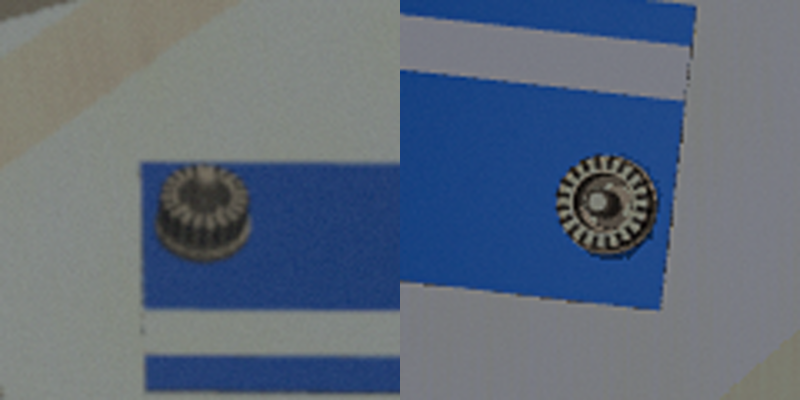

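The ring is seated flat round the post: (205,215) in the scene crop and (605,203) in the top crop. Now the bush.

In the tool's units: 0.142 m / 0.3 = 0.4733, -0.002 m / 0.3 = -0.0067.

Call:
{"method": "play_rows", "body": {"motion": [[[0.0033,-0.0067,0.1,0,0,0],[0.0033,-0.0067,0.2,0,0,0],[0.0033,-0.0067,0.3,0,0,0],[0.0033,-0.0067,0.3833,0,0,0],[0.0033,-0.0067,0.4333,0,0,0],[0.0033,-0.0067,0.46,0,0,0],[0.0033,-0.0067,0.47,0,0,0],[0.0033,-0.0067,0.4733,0,0,0]]]}}

```text
time_s: 12.43
position: [0.4209, -0.307, 0.0204]
tcp_rot: [[-1.0, 0.001, -0.0], [0.001, 1.0, 0.0], [0.0, 0.0, -1.0]]
force: [0.3, -0.1, -0.3]
opening: 1.001
grasp_force: 0.0
```

Call:
{"method": "play_rows", "body": {"motion": [[[0,0,0,0,0,0],[0,0,0,0,0,0],[0,0,0,0,0,0],[0,0,0,0,0,0],[0,0,0,0,0,0],[0,0,0,0,0,0],[0,0,0,0,0,0],[0,0,0,0,0,0]]], "fingers": 0.04}}

```text
time_s: 13.1
position: [0.4208, -0.3065, 0.0208]
tcp_rot: [[-1.0, 0.001, -0.0], [0.001, 1.0, 0.0], [0.0, 0.0, -1.0]]
force: [0.3, 2.1, 4.1]
opening: 0.576
grasp_force: 30.0
```

In the tool's units: -0.1 m / 0.3 = -0.3333, -0.085 m / 0.3 = -0.2833.

Call:
{"method": "play_rows", "body": {"motion": [[[0,0,0,0,0,0],[0,0,-0.0333,0,0,0],[0,0,-0.1,0,0,0],[0,0,-0.2,0,0,0],[0,0,-0.2833,0,0,0],[0,0,-0.3333,0,0,0],[0,0,-0.3333,0,0,0],[0,0,-0.3333,0,0,0]]]}}

```text
time_s: 13.77
position: [0.4212, -0.3074, 0.1214]
tcp_rot: [[-1.0, 0.001, 0.002], [0.001, 1.0, -0.002], [-0.002, -0.002, -1.0]]
force: [-0.3, 0.2, -0.8]
opening: 0.582
grasp_force: 30.0
```

In the tool's units: 0.29 m / 0.3 = 0.9667, 0.255 m / 0.3 = 0.85.

Call:
{"method": "play_rows", "body": {"motion": [[[-0.0233,0.0933,0,0,0,0],[-0.0567,0.2167,0,0,0,0],[-0.09,0.3433,0,0,0,0],[-0.1233,0.47,0,0,0,0],[-0.1567,0.5967,0,0,0,0],[-0.19,0.7233,0,0,0,0],[-0.2233,0.85,0,0,0,0],[-0.2533,0.9667,0,0,0,0]]]}}

```text
time_s: 14.43
position: [0.4961, -0.0146, 0.1189]
tcp_rot: [[-1.0, 0.001, -0.003], [0.001, 1.0, 0.001], [0.003, 0.001, -1.0]]
force: [0.8, -0.0, -0.5]
opening: 0.577
grasp_force: 30.0
```

In the tool's units: 0.057 m / 0.3 = 0.19, 0.052 m / 0.3 = 0.1733.

Call:
{"method": "play_rows", "body": {"motion": [[[-0.03,0.1167,0,0,0,0],[-0.0467,0.1733,0,0,0,0],[-0.05,0.19,0,0,0,0],[-0.05,0.19,0,0,0,0],[-0.05,0.19,0,0,0,0],[-0.05,0.19,0,0,0,0],[-0.05,0.19,0,0,0,0]]]}}

```text
time_s: 15.02
position: [0.5117, 0.0387, 0.1202]
tcp_rot: [[-1.0, 0.003, -0.001], [0.003, 1.0, -0.0], [0.001, -0.0, -1.0]]
force: [0.4, -0.0, -1.7]
opening: 0.574
grasp_force: 30.0
```

```bash
python3 - <<'E'
from look import *
d=crop("scene","pics/b.png",(.511,.04,.07),70)
s=bot.read_state(); print(s["position"],s["tcp_rot"][:,2])
z=s["position"][2]-.0205
print(fit("scene","bush",z,d,(.511,.04)),fit("top","bush",z,None,(.511,.04)))
E
```

```text
[0.51185202 0.03875286 0.12035173] [-6.48510562e-04 -7.16020999e-05 -9.99999787e-01]
[(0.65, array([0.5103, 0.0366]), 363, 375)] [(0.59, array([ 0.653 , -0.1412]), 484, 499)]
```

View pics/b.png

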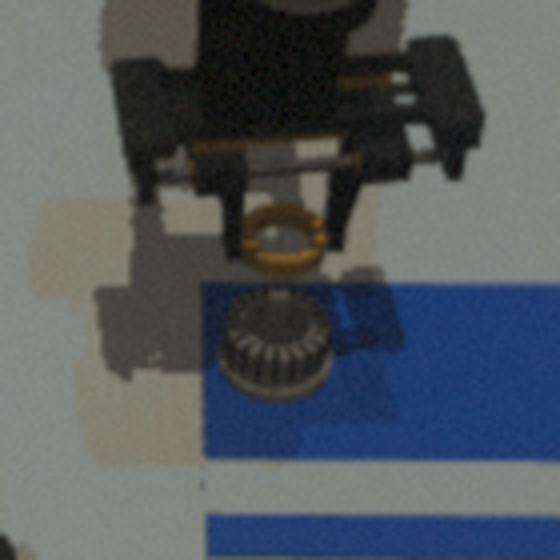

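The scene crop shows the held bush (285,240) level above the ring (275,340). Lowering it.

In the tool's units: 0.058 m / 0.3 = 0.1933, 0.001 m / 0.3 = 0.0033.

Call:
{"method": "play_rows", "body": {"motion": [[[0,0.0033,0.0333,0,0,0],[0,0.0033,0.0733,0,0,0],[0,0.0033,0.1133,0,0,0],[0,0.0033,0.1533,0,0,0],[0,0.0033,0.1833,0,0,0],[0,0.0033,0.1933,0,0,0],[0,0.0033,0.1933,0,0,0],[0,0.0033,0.1933,0,0,0]]]}}

```text
time_s: 15.88
position: [0.5122, 0.041, 0.0624]
tcp_rot: [[-1.0, 0.001, -0.0], [0.001, 1.0, 0.0], [0.0, 0.0, -1.0]]
force: [0.3, -0.5, -0.9]
opening: 0.576
grasp_force: 30.0
```

In the tool's units: 0.002 m / 0.3 = 0.0067, 0.001 m / 0.3 = 0.0033.

Call:
{"method": "play_rows", "body": {"motion": [[[0,0,0.0033,0,0,0],[0,0,0.0067,0,0,0],[0,0,0.0067,0,0,0],[0,0,0.0067,0,0,0]]]}}

```text
time_s: 16.22
position: [0.5123, 0.0411, 0.0609]
tcp_rot: [[-1.0, 0.001, 0.001], [0.001, 1.0, -0.0], [-0.001, -0.0, -1.0]]
force: [-0.4, 0.1, -0.6]
opening: 0.579
grasp_force: 30.0
```

In the tool's units: 0.0015 m / 0.3 = 0.005, -0.001 m / 0.3 = -0.0033.

Call:
{"method": "play_rows", "body": {"motion": [[[0,-0.0033,0.0033,0,0,0],[0,-0.0033,0.005,0,0,0],[0,-0.0033,0.005,0,0,0],[0,-0.0033,0.005,0,0,0]]]}}

```text
time_s: 16.55
position: [0.5124, 0.0401, 0.0598]
tcp_rot: [[-1.0, 0.001, 0.001], [0.001, 1.0, -0.0], [-0.001, -0.0, -1.0]]
force: [-2.4, 0.3, 5.7]
opening: 0.576
grasp_force: 30.0
```

Call:
{"method": "play_rows", "body": {"motion": [[[0,0,0,0,0,0],[0,0,0,0,0,0],[0,0,0,0,0,0],[0,0,0,0,0,0],[0,0,0,0,0,0]]], "fingers": 0.087}}

```text
time_s: 16.97
position: [0.5121, 0.04, 0.0589]
tcp_rot: [[-1.0, 0.001, -0.0], [0.001, 1.0, 0.0], [0.0, 0.0, -1.0]]
force: [-0.3, 0.2, -0.6]
opening: 0.868
grasp_force: 0.0
```

In the tool's units: -0.1 m / 0.3 = -0.3333, -0.085 m / 0.3 = -0.2833.

Call:
{"method": "play_rows", "body": {"motion": [[[0,0,-0.0667,0,0,0],[0,0,-0.1833,0,0,0],[0,0,-0.2833,0,0,0],[0,0,-0.3333,0,0,0],[0,0,-0.3333,0,0,0]]]}}

```text
time_s: 17.38
position: [0.5145, 0.0398, 0.1624]
tcp_rot: [[-1.0, 0.001, 0.008], [0.001, 1.0, -0.001], [-0.008, -0.001, -1.0]]
force: [0.6, 0.1, -0.3]
opening: 0.995
grasp_force: 0.0
```

Call:
{"method": "play_rows", "body": {"motion": [[[-0.0867,-0.1,0,0,0,0],[-0.1667,-0.2,0,0,0,0],[-0.2533,-0.3,0,0,0,0],[-0.3333,-0.4,0,0,0,0],[-0.4167,-0.5,0,0,0,0],[-0.4833,-0.5733,0,0,0,0],[-0.54,-0.6333,0,0,0,0],[-0.54,-0.6333,0,0,0,0]]]}}

```text
time_s: 18.05
position: [0.677, -0.1549, 0.1574]
tcp_rot: [[-1.0, 0.004, 0.003], [0.004, 1.0, -0.003], [-0.003, -0.003, -1.0]]
force: [1.0, -0.6, 0.8]
opening: 0.999
grasp_force: 0.0
```

Call:
{"method": "play_rows", "body": {"motion": [[[0,0,0,0,0,0],[0,0,0,0,0,0],[0,0,0,0,0,0]]]}}

```text
time_s: 18.3
position: [0.6725, -0.1486, 0.158]
tcp_rot: [[-1.0, -0.0, -0.003], [-0.0, 1.0, 0.001], [0.003, 0.001, -1.0]]
force: [-0.8, -0.2, -0.1]
opening: 1.001
grasp_force: 0.0
```

```bash
python3 - <<'E'
from look import *
s=bot.read_state(); print(s["position"])
for c in("scene","top"):
    d=crop(c,f"pics/k_{c}.png",(.511,.0395,.03),35); print(c,"bush",fit(c,"bush",.039,d,(.511,.04)),"ring",fit(c,"ring",.011,d,(.511,.04)))
    print("knife",fit(c,"knife",0,d,(.674,-.15)))
d=imaging.capture("wrist");print("w",fit("wrist","knife",0,d,(.674,-.15)))
a=[cv2.resize(cv2.imread(f"pics/k_{c}.png"),(400,400)) for c in("scene","top")]
cv2.imwrite("pics/k.png",np.hstack(a))
E
```

```text
[ 0.6724529  -0.14859052  0.15798376]
scene bush [(0.55, array([0.5115, 0.039 ]), 276, 351)] ring [(0.81, array([0.5226, 0.033 ]), 368, 610), (0.26, array([ 0.6817, -0.1514]), 619, 793)]
knife [(0.95, array([ 0.6733, -0.148 ]), 432, 439)]
top bush [] ring [(0.34, array([ 0.7101, -0.3369]), 1139, 700)]
knife []
w [(0.73, array([ 0.673 , -0.1482]), 2259, 2200)]
```

View pics/k.png

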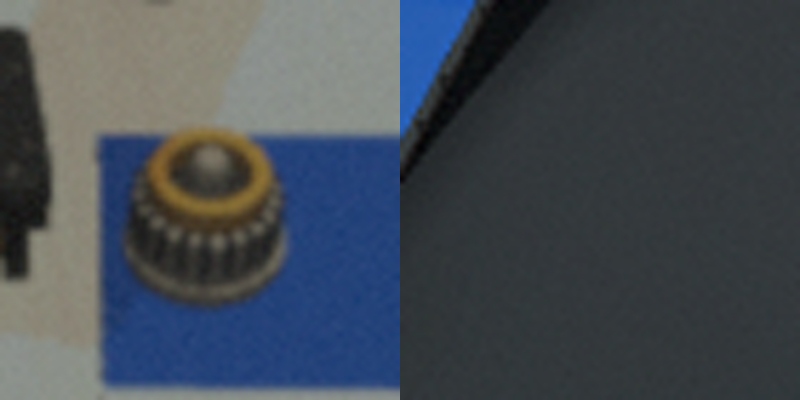

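The scene crop shows the bush lying flat on the ring round the post (210,180). Now the knife.

Call:
{"method": "play_rows", "body": {"motion": [[[-0.0033,0,0.1,0,0,0],[-0.0033,0,0.2,0,0,0],[-0.0033,0,0.2833,0,0,0],[-0.0033,0,0.35,0,0,0],[-0.0033,0,0.3933,0,0,0],[-0.0033,0,0.4167,0,0,0],[-0.0033,0,0.4167,0,0,0],[-0.0033,0,0.4167,0,0,0]]]}}

```text
time_s: 19.47
position: [0.6755, -0.1503, 0.0346]
tcp_rot: [[-1.0, 0.001, 0.001], [0.001, 1.0, -0.0], [-0.001, -0.0, -1.0]]
force: [-0.8, -0.3, 0.6]
opening: 0.999
grasp_force: 0.0
```

Call:
{"method": "play_rows", "body": {"motion": [[[0,0,0,0,0,0],[0,0,0,0,0,0],[0,0,0,0,0,0],[0,0,0,0,0,0],[0,0,0,0,0,0],[0,0,0,0,0,0],[0,0,0,0,0,0],[0,0,0,0,0,0]]], "fingers": 0.025}}

```text
time_s: 20.13
position: [0.6749, -0.1501, 0.034]
tcp_rot: [[-1.0, 0.001, -0.0], [0.001, 1.0, -0.0], [0.0, -0.0, -1.0]]
force: [0.3, -0.6, -0.4]
opening: 0.474
grasp_force: 0.0
```

In the tool's units: -0.07 m / 0.3 = -0.2333, -0.055 m / 0.3 = -0.1833.

Call:
{"method": "play_rows", "body": {"motion": [[[0,0,0,0,0,0],[0,0,0,0,0,0],[0,0,-0.0333,0,0,0],[0,0,-0.1,0,0,0],[0,0,-0.1833,0,0,0],[0,0,-0.2333,0,0,0],[0,0,-0.2333,0,0,0],[0,0,-0.2333,0,0,0]]]}}

```text
time_s: 20.8
position: [0.6754, -0.1504, 0.1051]
tcp_rot: [[-1.0, 0.001, 0.002], [0.001, 1.0, -0.001], [-0.002, -0.001, -1.0]]
force: [0.4, 0.2, -2.0]
opening: 0.41
grasp_force: 30.0
```

In the tool's units: 0.27 m / 0.3 = 0.9, 0.168 m / 0.3 = 0.56.

Call:
{"method": "play_rows", "body": {"motion": [[[0.0433,0.0933,0,0,0,0],[0.0967,0.21,0,0,0,0],[0.15,0.3267,0,0,0,0],[0.2033,0.4433,0,0,0,0],[0.2567,0.56,0,0,0,0],[0.31,0.6733,0,0,0,0],[0.3633,0.7867,0,0,0,0],[0.4167,0.9,0,0,0,0]]]}}

```text
time_s: 21.47
position: [0.5479, 0.1213, 0.1025]
tcp_rot: [[-1.0, 0.001, -0.003], [0.001, 1.0, -0.0], [0.003, -0.0, -1.0]]
force: [0.2, 0.2, -2.2]
opening: 0.407
grasp_force: 30.0
```

In the tool's units: 0.048 m / 0.3 = 0.16, 0.042 m / 0.3 = 0.14.

Call:
{"method": "play_rows", "body": {"motion": [[[0.0433,0.0933,0,0,0,0],[0.0633,0.14,0,0,0,0],[0.0733,0.16,0,0,0,0],[0.0733,0.16,0,0,0,0],[0.0733,0.16,0,0,0,0],[0.0733,0.16,0,0,0,0],[0.0733,0.16,0,0,0,0]]]}}

```text
time_s: 22.05
position: [0.5291, 0.1667, 0.1038]
tcp_rot: [[-1.0, 0.003, 0.0], [0.003, 1.0, -0.0], [-0.0, -0.0, -1.0]]
force: [-0.5, -0.0, -2.4]
opening: 0.409
grasp_force: 30.0
```

```bash
python3 - <<'E'
from look import *
d=crop("scene","pics/n.png",(.527,.168,.05),70)
s=bot.read_state(); print(s["position"],s["tcp_rot"])
z=s["position"][2]-.034
print(fit("scene","knife",z,d,(.527,.168)),fit("wrist","knife",z,None,(.527,.168)))
E
```

```text
[0.52902647 0.1667817  0.10391003] [[-9.99995951e-01  2.82770452e-03  3.17960185e-04]
 [ 2.82765568e-03  9.99995990e-01 -1.53949924e-04]
 [-3.18394235e-04 -1.53050219e-04 -9.99999938e-01]]
[(0.79, array([0.5309, 0.1657]), 391, 420), (0.55, array([0.5745, 0.0219]), 96, 437)] [(0.65, array([0.5165, 0.166 ]), 4251, 7709)]
```

View pics/n.png

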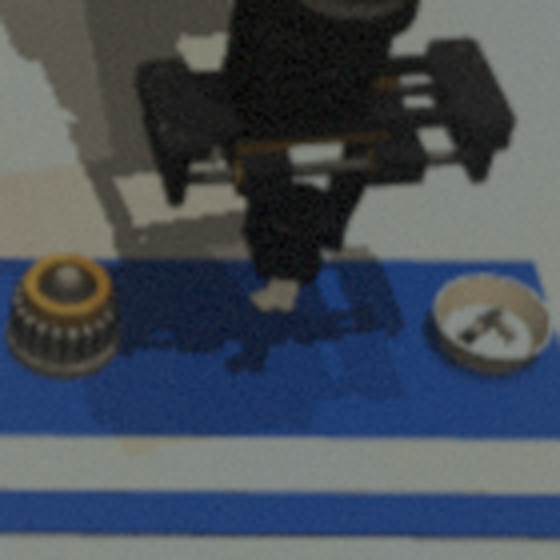

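The scene crop shows the knife upright in the jaws (290,240), midway between stub (63,310) and dish (490,325). Lowering it.

In the tool's units: 0.064 m / 0.3 = 0.2133, 0.001 m / 0.3 = 0.0033.

Call:
{"method": "play_rows", "body": {"motion": [[[0.0033,0.0033,0.04,0,0,0],[0.0033,0.0033,0.0933,0,0,0],[0.0033,0.0033,0.14,0,0,0],[0.0033,0.0033,0.18,0,0,0],[0.0033,0.0033,0.2033,0,0,0],[0.0033,0.0033,0.2133,0,0,0],[0.0033,0.0033,0.2133,0,0,0],[0.0033,0.0033,0.2133,0,0,0]]]}}

```text
time_s: 22.92
position: [0.5276, 0.1691, 0.0403]
tcp_rot: [[-1.0, 0.001, 0.001], [0.001, 1.0, 0.0], [-0.001, 0.0, -1.0]]
force: [0.3, 0.1, -1.5]
opening: 0.407
grasp_force: 30.0
```

In the tool's units: 0.002 m / 0.3 = 0.0067, 0.001 m / 0.3 = 0.0033.

Call:
{"method": "play_rows", "body": {"motion": [[[0,0,0.0033,0,0,0],[0,0,0.0067,0,0,0],[0,0,0.0067,0,0,0],[0,0,0.0067,0,0,0]]]}}

```text
time_s: 23.25
position: [0.5274, 0.1691, 0.0384]
tcp_rot: [[-1.0, 0.001, 0.001], [0.001, 1.0, 0.0], [-0.001, 0.0, -1.0]]
force: [-0.3, 0.3, -2.2]
opening: 0.406
grasp_force: 30.0
```

In the tool's units: 0.0015 m / 0.3 = 0.005, 0.001 m / 0.3 = 0.0033.

Call:
{"method": "play_rows", "body": {"motion": [[[0,0,0.0033,0,0,0],[0,0,0.005,0,0,0],[0,0,0.005,0,0,0],[0,0,0.005,0,0,0]]]}}

```text
time_s: 23.58
position: [0.5274, 0.1691, 0.037]
tcp_rot: [[-1.0, 0.001, 0.001], [0.001, 1.0, 0.0], [-0.001, 0.0, -1.0]]
force: [-0.6, 0.3, 2.1]
opening: 0.405
grasp_force: 30.0
```

Call:
{"method": "play_rows", "body": {"motion": [[[0,0,0,0,0,0],[0,0,0,0,0,0],[0,0,0,0,0,0],[0,0,0,0,0,0],[0,0,0,0,0,0]]], "fingers": 0.087}}

```text
time_s: 24.0
position: [0.5272, 0.169, 0.0365]
tcp_rot: [[-1.0, 0.001, -0.0], [0.001, 1.0, -0.0], [0.0, -0.0, -1.0]]
force: [0.6, -0.3, -0.2]
opening: 0.698
grasp_force: 0.0
```

In the tool's units: -0.12 m / 0.3 = -0.4, -0.115 m / 0.3 = -0.3833.

Call:
{"method": "play_rows", "body": {"motion": [[[0,0,-0.0667,0,0,0],[0,0,-0.1833,0,0,0],[0,0,-0.3,0,0,0],[0,0,-0.3833,0,0,0],[0,0,-0.4,0,0,0],[0,0,-0.4,0,0,0]]]}}

```text
time_s: 24.5
position: [0.5286, 0.1693, 0.1587]
tcp_rot: [[-1.0, 0.001, 0.005], [0.001, 1.0, 0.001], [-0.005, 0.001, -1.0]]
force: [-0.3, 1.1, -0.2]
opening: 0.991
grasp_force: 0.0
```

In the tool's units: -0.288 m / 0.3 = -0.96, -0.252 m / 0.3 = -0.84.

Call:
{"method": "play_rows", "body": {"motion": [[[0.04,-0.12,0,0,0,0],[0.08,-0.24,0,0,0,0],[0.12,-0.36,0,0,0,0],[0.16,-0.48,0,0,0,0],[0.2,-0.6,0,0,0,0],[0.24,-0.72,0,0,0,0],[0.28,-0.84,0,0,0,0],[0.32,-0.96,0,0,0,0]]]}}

```text
time_s: 25.17
position: [0.429, -0.1198, 0.155]
tcp_rot: [[-1.0, 0.001, -0.003], [0.001, 1.0, 0.002], [0.003, 0.002, -1.0]]
force: [0.9, -0.3, -0.7]
opening: 0.998
grasp_force: 0.0
```

In the tool's units: -0.029 m / 0.3 = -0.0967, -0.02 m / 0.3 = -0.0667.

Call:
{"method": "play_rows", "body": {"motion": [[[0.02,-0.0667,0,0,0,0],[0.0267,-0.0967,0,0,0,0],[0.0267,-0.0967,0,0,0,0],[0.0267,-0.0967,0,0,0,0],[0.0267,-0.0967,0,0,0,0]]]}}

```text
time_s: 25.58
position: [0.4226, -0.1464, 0.156]
tcp_rot: [[-1.0, -0.0, -0.002], [-0.0, 1.0, 0.001], [0.002, 0.001, -1.0]]
force: [-0.2, 1.5, -0.0]
opening: 0.997
grasp_force: 0.0
```

```bash
python3 - <<'E'
from look import *
s=bot.read_state(); print(s["position"])
for c in("scene","top"):
    d=crop(c,f"pics/q_{c}.png",(.527,.168,.03),50)
    for n,z,p in(("knife",.003,(.527,.168)),("knob",0,(.422,-.148)),("dish",.003,(.54,.298)),("bush",.039,(.511,.04))): print(c,n,fit(c,n,z,d,p))
d=imaging.capture("wrist")
print("w",fit("wrist","knob",0,d,(.422,-.148)),fit("wrist","knife",.003,d,(.527,.168)))
a=[cv2.resize(cv2.imread(f"pics/q_{c}.png"),(400,400)) for c in("scene","top")]
cv2.imwrite("pics/q.png",np.hstack(a))
E
```

```text
[ 0.4226497  -0.14639658  0.15595224]
scene knife [(0.62, array([0.5264, 0.1676]), 363, 375)]
scene knob [(0.5, array([ 0.4208, -0.1481]), 191, 184)]
scene dish [(0.63, array([0.54 , 0.298]), 575, 610)]
scene bush [(0.72, array([0.5109, 0.0368]), 350, 350)]
top knife [(0.71, array([0.5282, 0.1679]), 327, 314)]
top knob []
top dish [(0.89, array([0.5448, 0.2984]), 735, 755), (0.66, array([0.5121, 0.0394]), 668, 754)]
top bush [(0.53, array([0.5123, 0.0388]), 404, 434)]
w [(0.57, array([ 0.4206, -0.1464]), 1317, 1312)] []
```

View pics/q.png

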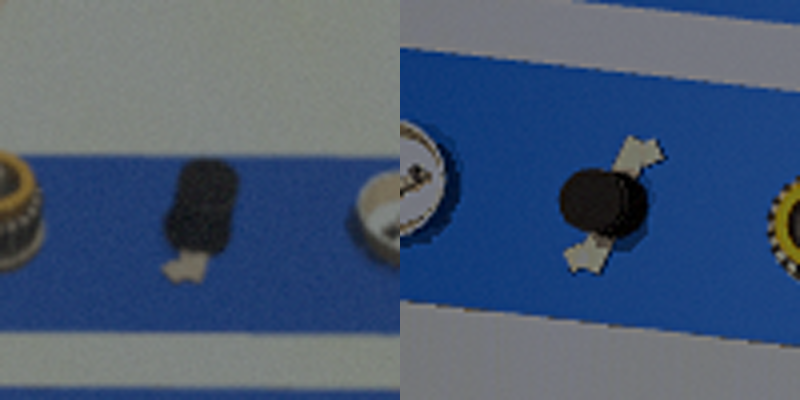

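The crops show the knife upright between stub and dish: scene (205,205), top (605,200). Its fit is within 1 mm of the target. Now the knob.

In the tool's units: 0.129 m / 0.3 = 0.43, 0.127 m / 0.3 = 0.4233.

Call:
{"method": "play_rows", "body": {"motion": [[[0,-0.0033,0.1,0,0,0],[0,-0.0033,0.2,0,0,0],[0,-0.0033,0.2833,0,0,0],[0,-0.0033,0.3533,0,0,0],[0,-0.0033,0.4,0,0,0],[0,-0.0033,0.4233,0,0,0],[0,-0.0033,0.43,0,0,0],[0,-0.0033,0.43,0,0,0]]]}}

```text
time_s: 26.9
position: [0.4229, -0.1489, 0.0274]
tcp_rot: [[-1.0, 0.001, -0.0], [0.001, 1.0, 0.0], [0.0, 0.0, -1.0]]
force: [1.0, 0.1, 0.5]
opening: 1.0
grasp_force: 0.0
```

Call:
{"method": "play_rows", "body": {"motion": [[[0,0,0,0,0,0],[0,0,0,0,0,0],[0,0,0,0,0,0],[0,0,0,0,0,0],[0,0,0,0,0,0],[0,0,0,0,0,0],[0,0,0,0,0,0],[0,0,0,0,0,0]]], "fingers": 0.02}}

```text
time_s: 27.57
position: [0.423, -0.1489, 0.0276]
tcp_rot: [[-1.0, 0.001, 0.0], [0.001, 1.0, -0.0], [-0.0, -0.0, -1.0]]
force: [-0.2, 1.0, -0.0]
opening: 0.481
grasp_force: 0.0
```

Call:
{"method": "play_rows", "body": {"motion": [[[0,0,0,0,0,0],[0,0,0,0,0,0],[0,0,0,0,0,0],[0,0,0,0,0,0]]]}}

```text
time_s: 27.9
position: [0.4228, -0.1487, 0.0275]
tcp_rot: [[-1.0, 0.001, -0.0], [0.001, 1.0, 0.0], [0.0, 0.0, -1.0]]
force: [-0.5, 0.3, 1.4]
opening: 0.324
grasp_force: 30.0
```

In the tool's units: -0.1 m / 0.3 = -0.3333, -0.085 m / 0.3 = -0.2833.

Call:
{"method": "play_rows", "body": {"motion": [[[0,0,-0.0333,0,0,0],[0,0,-0.1,0,0,0],[0,0,-0.2,0,0,0],[0,0,-0.2833,0,0,0],[0,0,-0.3333,0,0,0],[0,0,-0.3333,0,0,0],[0,0,-0.3333,0,0,0]]]}}

```text
time_s: 28.48
position: [0.4233, -0.1491, 0.1281]
tcp_rot: [[-1.0, 0.001, 0.002], [0.001, 1.0, -0.001], [-0.002, -0.001, -1.0]]
force: [0.0, 0.6, -0.8]
opening: 0.321
grasp_force: 30.0
```

In the tool's units: 0.272 m / 0.3 = 0.9067, 0.244 m / 0.3 = 0.8133.

Call:
{"method": "play_rows", "body": {"motion": [[[-0.03,0.09,0,0,0,0],[-0.07,0.21,0,0,0,0],[-0.11,0.3333,0,0,0,0],[-0.15,0.4533,0,0,0,0],[-0.19,0.5733,0,0,0,0],[-0.23,0.6933,0,0,0,0],[-0.27,0.8133,0,0,0,0],[-0.3,0.9067,0,0,0,0]]]}}

```text
time_s: 29.15
position: [0.5128, 0.1257, 0.1256]
tcp_rot: [[-1.0, -0.0, -0.003], [-0.0, 1.0, 0.0], [0.003, 0.0, -1.0]]
force: [1.3, -1.0, -1.3]
opening: 0.322
grasp_force: 30.0
```

Call:
{"method": "play_rows", "body": {"motion": [[[-0.03,0.0933,0,0,0,0],[-0.0467,0.14,0,0,0,0],[-0.05,0.1517,0,0,0,0],[-0.05,0.1517,0,0,0,0],[-0.05,0.1517,0,0,0,0],[-0.05,0.1517,0,0,0,0],[-0.05,0.1517,0,0,0,0]]]}}

```text
time_s: 29.73
position: [0.5276, 0.1672, 0.1272]
tcp_rot: [[-1.0, 0.003, -0.001], [0.003, 1.0, -0.0], [0.001, -0.0, -1.0]]
force: [-0.5, -0.0, 0.4]
opening: 0.322
grasp_force: 30.0
```

In the tool's units: 0.032 m / 0.3 = 0.1067, 0.028 m / 0.3 = 0.0933.

Call:
{"method": "play_rows", "body": {"motion": [[[0,0,0.0333,0,0,0],[0,0,0.0667,0,0,0],[0,0,0.0933,0,0,0],[0,0,0.1067,0,0,0],[0,0,0.1067,0,0,0],[0,0,0.1067,0,0,0],[0,0,0.1067,0,0,0],[0,0,0.1067,0,0,0]]]}}

```text
time_s: 30.4
position: [0.5285, 0.1686, 0.0958]
tcp_rot: [[-1.0, 0.001, 0.001], [0.001, 1.0, 0.0], [-0.001, 0.0, -1.0]]
force: [-0.0, 0.4, -1.4]
opening: 0.32
grasp_force: 30.0
```

```bash
python3 - <<'E'
from look import *
d=crop("scene","pics/o_scene.png",(.527,.168,.05),50)
s=bot.read_state(); print(s["position"],s["tcp_rot"])
z=s["position"][2]-.0275
e=crop("wrist","pics/o_w.png",(.527,.168,.05),100)
print(fit("scene","knob",z,d,(.527,.168)),fit("scene","knife",.003,d,(.527,.168)),fit("wrist","knob",z,e,(.527,.168)))
a=[cv2.resize(cv2.imread(f"pics/o_{c}.png"),(400,400)) for c in("scene","w")]
cv2.imwrite("pics/o.png",np.hstack(a))
E
```

```text
[0.52856321 0.16866318 0.09593616] [[-9.99999344e-01  6.63572562e-04  9.34110525e-04]
 [ 6.63674462e-04  9.99999774e-01  1.08781150e-04]
 [-9.34038130e-04  1.09401023e-04 -9.99999558e-01]]
[(0.74, array([ 0.729 , -0.3203]), 1755, 322), (0.56, array([0.5284, 0.1691]), 163, 229)] [(0.67, array([0.531 , 0.1667]), 313, 377)] []
```

View pics/o.png

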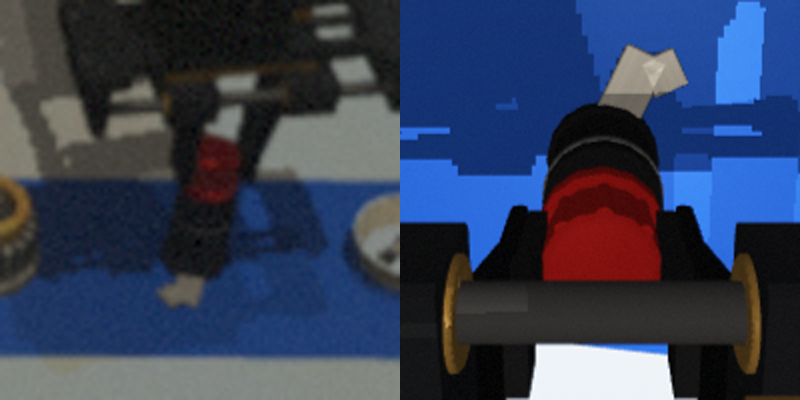

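The wrist crop shows the red knob at column 602, centred on the hub top at column 604. Both stand upright, so I'll lower.

In the tool's units: 0.013 m / 0.3 = 0.0433, 0.011 m / 0.3 = 0.0367.

Call:
{"method": "play_rows", "body": {"motion": [[[0,0,0.02,0,0,0],[0,0,0.0367,0,0,0],[0,0,0.0433,0,0,0],[0,0,0.0433,0,0,0],[0,0,0.0433,0,0,0]]]}}

```text
time_s: 31.07
position: [0.528, 0.1685, 0.0821]
tcp_rot: [[-1.0, 0.001, -0.001], [0.001, 1.0, -0.0], [0.001, -0.0, -1.0]]
force: [0.3, 0.0, -0.3]
opening: 0.319
grasp_force: 30.0
```

In the tool's units: 0.001 m / 0.3 = 0.0033.

Call:
{"method": "play_rows", "body": {"motion": [[[0,0,0.0033,0,0,0],[0,0,0.0033,0,0,0],[0,0,0.0033,0,0,0]]]}}

```text
time_s: 31.32
position: [0.5283, 0.1686, 0.0816]
tcp_rot: [[-1.0, 0.001, 0.0], [0.001, 1.0, 0.0], [-0.0, 0.0, -1.0]]
force: [-0.0, 0.6, -0.1]
opening: 0.321
grasp_force: 30.0
```

In the tool's units: 0.001 m / 0.3 = 0.0033.

Call:
{"method": "play_rows", "body": {"motion": [[[0,0,0.0033,0,0,0],[0,0,0.0033,0,0,0],[0,0,0.0033,0,0,0]]]}}

```text
time_s: 31.57
position: [0.5283, 0.1685, 0.0806]
tcp_rot: [[-1.0, 0.001, 0.0], [0.001, 1.0, -0.0], [-0.0, -0.0, -1.0]]
force: [-0.1, -0.0, 0.0]
opening: 0.321
grasp_force: 30.0
```

In the tool's units: 0.001 m / 0.3 = 0.0033.

Call:
{"method": "play_rows", "body": {"motion": [[[0,0,0.0033,0,0,0],[0,0,0.0033,0,0,0],[0,0,0.0033,0,0,0]]]}}

```text
time_s: 31.82
position: [0.5283, 0.1686, 0.0805]
tcp_rot: [[-1.0, 0.001, 0.001], [0.001, 1.0, 0.0], [-0.001, 0.0, -1.0]]
force: [-1.6, 0.6, 5.4]
opening: 0.323
grasp_force: 30.0
```

Call:
{"method": "play_rows", "body": {"motion": [[[0,0,0,0,0,0],[0,0,0,0,0,0],[0,0,0,0,0,0],[0,0,0,0,0,0],[0,0,0,0,0,0]]], "fingers": 0.087}}

```text
time_s: 32.23
position: [0.5282, 0.1685, 0.0794]
tcp_rot: [[-1.0, 0.001, -0.0], [0.001, 1.0, -0.0], [0.0, -0.0, -1.0]]
force: [0.0, 0.2, 0.3]
opening: 0.617
grasp_force: 0.0
```

In the tool's units: -0.08 m / 0.3 = -0.2667, -0.07 m / 0.3 = -0.2333.

Call:
{"method": "play_rows", "body": {"motion": [[[0,0,-0.05,0,0,0],[0,0,-0.1333,0,0,0],[0,0,-0.2333,0,0,0],[0,0,-0.2667,0,0,0],[0,0,-0.2667,0,0,0]]]}}

```text
time_s: 32.65
position: [0.5302, 0.1688, 0.1622]
tcp_rot: [[-1.0, 0.001, 0.006], [0.001, 1.0, 0.001], [-0.006, 0.001, -1.0]]
force: [0.4, -0.5, 0.0]
opening: 0.964
grasp_force: 0.0
```

In the tool's units: -0.24 m / 0.3 = -0.8, -0.006 m / 0.3 = -0.02.

Call:
{"method": "play_rows", "body": {"motion": [[[-0.0067,-0.1167,0,0,0,0],[-0.0133,-0.2333,0,0,0,0],[-0.02,-0.35,0,0,0,0],[-0.0267,-0.4667,0,0,0,0],[-0.03,-0.5833,0,0,0,0],[-0.0333,-0.7,0,0,0,0],[-0.0367,-0.8,0,0,0,0],[-0.0367,-0.8,0,0,0,0]]]}}

```text
time_s: 33.32
position: [0.5395, -0.0769, 0.1581]
tcp_rot: [[-1.0, 0.006, 0.0], [0.006, 1.0, -0.002], [-0.0, -0.002, -1.0]]
force: [0.7, 0.1, -0.3]
opening: 1.002
grasp_force: 0.0
```

Call:
{"method": "play_rows", "body": {"motion": [[[-0.0067,-0.1267,0,0,0,0],[-0.0133,-0.2533,0,0,0,0],[-0.02,-0.38,0,0,0,0],[-0.0267,-0.5067,0,0,0,0],[-0.03,-0.6333,0,0,0,0],[-0.0333,-0.7167,0,0,0,0],[-0.0333,-0.7433,0,0,0,0],[-0.0333,-0.7433,0,0,0,0]]]}}

```text
time_s: 33.98
position: [0.5483, -0.296, 0.1579]
tcp_rot: [[-1.0, 0.004, -0.001], [0.004, 1.0, 0.001], [0.001, 0.001, -1.0]]
force: [1.2, -0.0, 0.2]
opening: 1.002
grasp_force: 0.0
```

Call:
{"method": "play_rows", "body": {"motion": [[[0,0,0,0,0,0],[0,0,0,0,0,0],[0,0,0,0,0,0]]]}}

```text
time_s: 34.23
position: [0.5486, -0.2921, 0.1591]
tcp_rot: [[-1.0, -0.001, -0.001], [-0.001, 1.0, 0.002], [0.001, 0.002, -1.0]]
force: [0.3, -0.1, -0.1]
opening: 1.002
grasp_force: 0.0
```

```bash
python3 - <<'E'
from look import *
s=bot.read_state(); print(s["position"])
for c in("scene","top"):
    d=crop(c,f"pics/v_{c}.png",(.527,.168,.05),35)
    for n,z,p in(("knob",.053,(.527,.168)),("knife",.003,(.527,.168)),("disc",0,(.548,-.293)),("mat",0,None))[:3]: print(c,n,fit(c,n,z,d,p))
d=imaging.capture("wrist")
print("w",fit("wrist","disc",0,d,(.548,-.293)))
a=[cv2.resize(cv2.imread(f"pics/v_{c}.png"),(400,400)) for c in("scene","top")]
cv2.imwrite("pics/v.png",np.hstack(a))
E
```

```text
[ 0.54858381 -0.29208547  0.15911093]
scene knob [(0.47, array([0.5278, 0.166 ]), 185, 223), (0.15, array([0.5799, 0.1445]), 328, 238)]
scene knife [(0.59, array([0.5358, 0.1639]), 274, 379)]
scene disc [(0.84, array([ 0.5466, -0.2921]), 501, 553), (0.5, array([0.4686, 0.1902]), 216, 467)]
top knob [(0.56, array([0.5278, 0.1669]), 213, 220)]
top knife [(0.81, array([0.5254, 0.1575]), 176, 310)]
top disc [(0.49, array([ 0.5662, -0.3109]), 64, 638)]
w [(0.67, array([ 0.5478, -0.2919]), 4136, 4220)]
```

View pics/v.png

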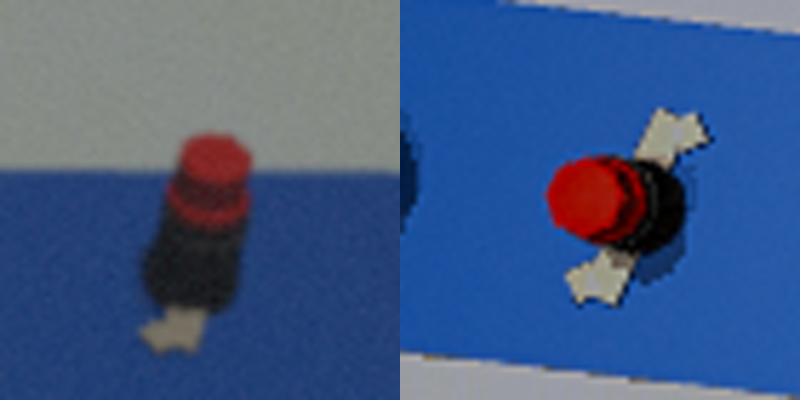

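The crops show the knob seated flat on the hub (scene (210,180), top (600,200)), within about 1.5 mm of centre. Last part is the disc.

In the tool's units: 0.127 m / 0.3 = 0.4233, -0.001 m / 0.3 = -0.0033.

Call:
{"method": "play_rows", "body": {"motion": [[[0,-0.0033,0.1,0,0,0],[0,-0.0033,0.2,0,0,0],[0,-0.0033,0.2833,0,0,0],[0,-0.0033,0.3533,0,0,0],[0,-0.0033,0.4,0,0,0],[0,-0.0033,0.42,0,0,0],[0,-0.0033,0.4233,0,0,0],[0,-0.0033,0.4233,0,0,0]]]}}

```text
time_s: 35.4
position: [0.549, -0.2957, 0.0326]
tcp_rot: [[-1.0, 0.001, 0.0], [0.001, 1.0, -0.0], [-0.0, -0.0, -1.0]]
force: [-0.2, -1.0, -0.3]
opening: 1.0
grasp_force: 0.0
```

Call:
{"method": "play_rows", "body": {"motion": [[[0,0,0,0,0,0],[0,0,0,0,0,0],[0,0,0,0,0,0],[0,0,0,0,0,0],[0,0,0,0,0,0],[0,0,0,0,0,0],[0,0,0,0,0,0],[0,0,0,0,0,0]]], "fingers": 0.02}}

```text
time_s: 36.07
position: [0.5488, -0.2955, 0.0326]
tcp_rot: [[-1.0, 0.001, 0.0], [0.001, 1.0, -0.0], [-0.0, -0.0, -1.0]]
force: [0.4, 0.7, -0.7]
opening: 0.48
grasp_force: 0.0
```

Call:
{"method": "play_rows", "body": {"motion": [[[0,0,0,0,0,0],[0,0,0,0,0,0],[0,0,0,0,0,0],[0,0,0,0,0,0]]]}}

```text
time_s: 36.4
position: [0.5484, -0.2941, 0.0324]
tcp_rot: [[-1.0, 0.001, -0.001], [0.001, 1.0, 0.002], [0.001, 0.002, -1.0]]
force: [0.3, 5.1, 2.7]
opening: 0.335
grasp_force: 30.0
```

Call:
{"method": "play_rows", "body": {"motion": [[[0,0,-0.0333,0,0,0],[0,0,-0.1,0,0,0],[0,0,-0.2,0,0,0],[0,0,-0.2833,0,0,0],[0,0,-0.3333,0,0,0],[0,0,-0.3333,0,0,0],[0,0,-0.3333,0,0,0]]]}}

```text
time_s: 36.98
position: [0.5491, -0.2965, 0.1333]
tcp_rot: [[-1.0, 0.001, 0.002], [0.001, 1.0, -0.002], [-0.002, -0.002, -1.0]]
force: [0.0, 0.2, -4.3]
opening: 0.34
grasp_force: 30.0
```

In the tool's units: 0.26 m / 0.3 = 0.8667, 0.235 m / 0.3 = 0.7833.

Call:
{"method": "play_rows", "body": {"motion": [[[-0.0133,0.0833,0,0,0,0],[-0.0333,0.2,0,0,0,0],[-0.0533,0.3167,0,0,0,0],[-0.0733,0.4333,0,0,0,0],[-0.0933,0.55,0,0,0,0],[-0.1133,0.6667,0,0,0,0],[-0.1333,0.7833,0,0,0,0],[-0.1467,0.8667,0,0,0,0]]]}}

```text
time_s: 37.65
position: [0.5917, -0.0325, 0.1303]
tcp_rot: [[-1.0, -0.0, -0.004], [-0.0, 1.0, 0.001], [0.004, 0.001, -1.0]]
force: [0.5, 0.7, -3.4]
opening: 0.337
grasp_force: 30.0
```

In the tool's units: 0.1925 m / 0.3 = 0.6417, 0.187 m / 0.3 = 0.6233.

Call:
{"method": "play_rows", "body": {"motion": [[[-0.02,0.1167,0,0,0,0],[-0.04,0.2333,0,0,0,0],[-0.06,0.35,0,0,0,0],[-0.08,0.4667,0,0,0,0],[-0.0967,0.5667,0,0,0,0],[-0.1067,0.6233,0,0,0,0],[-0.1117,0.6417,0,0,0,0],[-0.1117,0.6417,0,0,0,0]]]}}

```text
time_s: 38.32
position: [0.6258, 0.1581, 0.1305]
tcp_rot: [[-1.0, -0.002, -0.003], [-0.002, 1.0, -0.001], [0.003, -0.001, -1.0]]
force: [-0.8, -1.5, -4.4]
opening: 0.335
grasp_force: 30.0
```

In the tool's units: 0.06 m / 0.3 = 0.2, 0.055 m / 0.3 = 0.1833.

Call:
{"method": "play_rows", "body": {"motion": [[[0,0,0.05,0,0,0],[0,0,0.1,0,0,0],[0,0,0.15,0,0,0],[0,0,0.1833,0,0,0],[0,0,0.2,0,0,0],[0,0,0.2,0,0,0],[0,0,0.2,0,0,0],[0,0,0.2,0,0,0]]]}}

```text
time_s: 38.98
position: [0.6275, 0.1566, 0.0733]
tcp_rot: [[-1.0, 0.001, 0.002], [0.001, 1.0, -0.0], [-0.002, -0.0, -1.0]]
force: [0.2, 0.8, -2.7]
opening: 0.33
grasp_force: 30.0
```

```bash
python3 - <<'E'
from look import *
d=crop("scene","pics/d.png",(.6,.158,.05),75)
s=bot.read_state(); print(s["position"],s["tcp_rot"])
z=s["position"][2]-.0324
print(fit("scene","disc",z,d,(.626,.156)),fit("wrist","disc",z,None,(.626,.156)),fit("scene","knob",.053,d,(.527,.168)))
E
```

```text
[0.62754576 0.1567388  0.07350811] [[-9.99997464e-01  1.04776157e-03  1.99371898e-03]
 [ 1.04778735e-03  9.99999451e-01  1.18840423e-05]
 [-1.99370543e-03  1.39730056e-05 -9.99998012e-01]]
[(0.67, array([0.6276, 0.1553]), 548, 624)] [(0.64, array([0.6197, 0.1561]), 8599, 11693)] []
```

View pics/d.png

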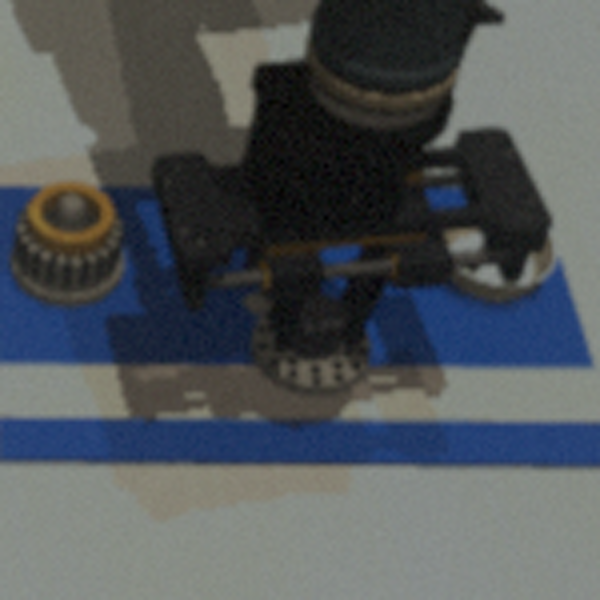

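The scene crop shows the disc held level at (315,345), boss up and in line over the stripe. Before going down I'll check how the wrist camera clears the knob.

```bash
python3 - <<'E'
from h import *
d=imaging.capture("wrist"); print(-d["R"].T@d["t"], bot.read_state()["position"])
E
```

```text
[0.55165441 0.15628424 0.21945705] [0.62697719 0.15709688 0.07313507]
```

In the tool's units: 0.035 m / 0.3 = 0.1167, 0.034 m / 0.3 = 0.1133.

Call:
{"method": "play_rows", "body": {"motion": [[[0,0,0.0333,0,0,0],[0,0,0.0667,0,0,0],[0,0,0.1,0,0,0],[0,0,0.1133,0,0,0],[0,0,0.1167,0,0,0],[0,0,0.1167,0,0,0],[0,0,0.1167,0,0,0]]]}}

```text
time_s: 39.87
position: [0.6269, 0.157, 0.0373]
tcp_rot: [[-1.0, 0.001, 0.0], [0.001, 1.0, 0.0], [-0.0, 0.0, -1.0]]
force: [0.9, 0.2, -4.1]
opening: 0.337
grasp_force: 30.0
```

In the tool's units: 0.001 m / 0.3 = 0.0033.

Call:
{"method": "play_rows", "body": {"motion": [[[0,0,0.0033,0,0,0],[0,0,0.0033,0,0,0],[0,0,0.0033,0,0,0]]]}}

```text
time_s: 40.12
position: [0.6269, 0.157, 0.0368]
tcp_rot: [[-1.0, 0.001, 0.001], [0.001, 1.0, 0.0], [-0.001, 0.0, -1.0]]
force: [0.1, -0.5, -3.3]
opening: 0.336
grasp_force: 30.0
```

In the tool's units: 0.0015 m / 0.3 = 0.005, 0.001 m / 0.3 = 0.0033.

Call:
{"method": "play_rows", "body": {"motion": [[[0,0,0.0033,0,0,0],[0,0,0.005,0,0,0],[0,0,0.005,0,0,0],[0,0,0.005,0,0,0]]]}}

```text
time_s: 40.45
position: [0.627, 0.1569, 0.0356]
tcp_rot: [[-1.0, 0.001, 0.001], [0.001, 1.0, 0.0], [-0.001, 0.0, -1.0]]
force: [-0.4, -0.1, -0.3]
opening: 0.339
grasp_force: 30.0
```

Partly carried now, so 0.5 mm more, then release, rise straight up and retreat.

In the tool's units: 0.0005 m / 0.3 = 0.0017.

Call:
{"method": "play_rows", "body": {"motion": [[[0,0,0.0017,0,0,0],[0,0,0.0017,0,0,0]]]}}

```text
time_s: 40.62
position: [0.627, 0.1569, 0.0355]
tcp_rot: [[-1.0, 0.001, 0.001], [0.001, 1.0, 0.0], [-0.001, 0.0, -1.0]]
force: [-2.0, -0.7, 4.7]
opening: 0.336
grasp_force: 30.0
```

Call:
{"method": "play_rows", "body": {"motion": [[[0,0,0,0,0,0],[0,0,0,0,0,0],[0,0,0,0,0,0],[0,0,0,0,0,0],[0,0,0,0,0,0]]], "fingers": 0.087}}

```text
time_s: 41.03
position: [0.6268, 0.157, 0.0344]
tcp_rot: [[-1.0, 0.001, 0.0], [0.001, 1.0, 0.0], [-0.0, 0.0, -1.0]]
force: [-0.3, 0.3, 0.5]
opening: 0.629
grasp_force: 0.0
```

In the tool's units: -0.2 m / 0.3 = -0.6667, -0.18 m / 0.3 = -0.6.

Call:
{"method": "play_rows", "body": {"motion": [[[0,0,-0.05,0,0,0],[0,0,-0.15,0,0,0],[0,0,-0.2667,0,0,0],[0,0,-0.3833,0,0,0],[0,0,-0.5,0,0,0],[0,0,-0.6,0,0,0],[0,0,-0.6667,0,0,0]]]}}

```text
time_s: 41.62
position: [0.628, 0.1571, 0.2383]
tcp_rot: [[-1.0, 0.001, 0.005], [0.001, 1.0, 0.0], [-0.005, 0.0, -1.0]]
force: [0.8, -0.0, -0.1]
opening: 0.995
grasp_force: 0.0
```

In the tool's units: 0.26 m / 0.3 = 0.8667, 0.228 m / 0.3 = 0.76.

Call:
{"method": "play_rows", "body": {"motion": [[[0.0333,0.1267,0,0,0,0],[0.0667,0.2533,0,0,0,0],[0.1,0.38,0,0,0,0],[0.1333,0.5067,0,0,0,0],[0.1667,0.6333,0,0,0,0],[0.2,0.76,0,0,0,0],[0.2333,0.8667,0,0,0,0],[0.2333,0.8667,0,0,0,0]]]}}

```text
time_s: 42.28
position: [0.5537, 0.4236, 0.2343]
tcp_rot: [[-1.0, -0.006, -0.001], [-0.006, 1.0, 0.004], [0.001, 0.004, -1.0]]
force: [0.2, -0.5, -0.6]
opening: 0.999
grasp_force: 0.0
```

Call:
{"method": "play_rows", "body": {"motion": [[[0,0,0,0,0,0],[0,0,0,0,0,0],[0,0,0,0,0,0],[0,0,0,0,0,0],[0,0,0,0,0,0],[0,0,0,0,0,0]]]}}

```text
time_s: 42.78
position: [0.5575, 0.4159, 0.2347]
tcp_rot: [[-1.0, 0.003, 0.0], [0.003, 1.0, -0.0], [-0.0, -0.0, -1.0]]
force: [-0.2, -0.1, 0.2]
opening: 0.996
grasp_force: 0.0
```

```bash
python3 - <<'E'
from look import *
s=bot.read_state(); print(s["position"],s["time_s"])
for c in("scene","top"):
    d=crop(c,f"pics/z_{c}.png",(.56,.158,.0),80)
    for n,z,p in(("disc",.003,(.626,.156)),("knob",.053,(.527,.168)),("ring",.011,(.511,.04)),("bush",.039,(.511,.04)),("tub",0,(.7,-.328)),("dish",.003,(.54,.298))): print(c,n,fit(c,n,z,d,p)[:2])
    print(finder.recognise(c,"wrench")[:1])
a=[cv2.resize(cv2.imread(f"pics/z_{c}.png"),(400,400)) for c in("scene","top")]
cv2.imwrite("pics/z.png",np.hstack(a))
E
```

```text
[0.55754711 0.41593039 0.23465014] 42.7833
scene disc [(0.65, array([0.6258, 0.1552]), 571, 592)]
scene knob [(0.44, array([0.5262, 0.1677]), 195, 223)]
scene ring [(0.84, array([0.5191, 0.0361]), 436, 607)]
scene bush [(0.61, array([0.5108, 0.0383]), 340, 350), (0.55, array([0.5068, 0.1744]), 184, 345)]
scene tub [(0.59, array([ 0.7048, -0.3285]), 1742, 1903)]
scene dish [(0.67, array([0.5406, 0.2971]), 579, 611)]
[{'at': [0.5497, -0.4656, 0.0072], 'confidence': 0.81}]
top disc [(0.67, array([0.629 , 0.1554]), 601, 623)]
top knob [(0.66, array([0.6179, 0.1406]), 584, 216), (0.65, array([0.5276, 0.1665]), 209, 220)]
top ring [(0.6, array([0.5107, 0.0385]), 672, 646)]
top bush [(0.76, array([0.5131, 0.0384]), 404, 434)]
top tub [(0.7, array([ 0.7029, -0.3268]), 1191, 1358)]
top dish [(0.63, array([0.5443, 0.2978]), 735, 755)]
[{'at': [0.5376, -0.4711, 0.0076], 'confidence': 0.63}]
```

View pics/z.png

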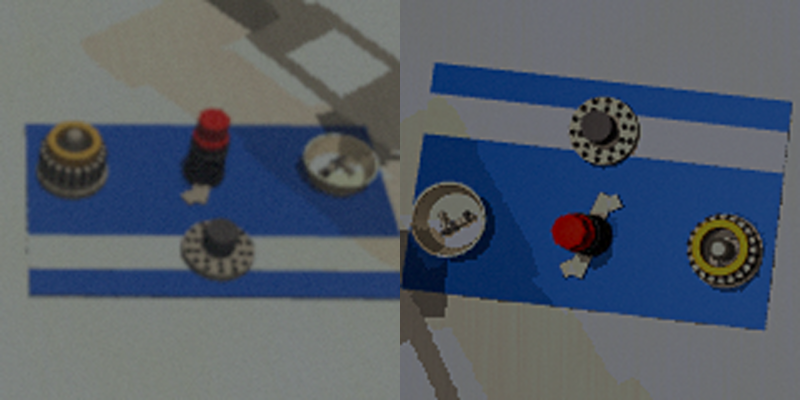

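All the parts stand as asked: disc on the stripe (scene (220,250), top (603,130)), knife with knob between stub and dish, ring and bush on the post. The tub and wrench have not moved. Handing in.

```bash
python3 -c "
from rig import bot
print(bot.hand_in())"
```

```text
the job is handed in; nothing more can be done
None
```

The job is handed in after about 43 s of robot time: all five parts are placed as asked, each within about 2 mm of its target by the camera fits, and the tub and wrench were left where they were.

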